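# Seat the brass arbor in the bench stand and tap it home

### The arm

A 6-joint arm with a two-finger parallel gripper is mounted at the origin on the work surface; the furniture and walls round the work are solid. World frame = base frame: x ahead of the robot, y to its left, z up, the work surface at z = 0. Lengths are in m, angles in rad, forces in N, time in s.
With the tool pointing down it reaches from about 0.25 to 0.725 m from the base axis. Payload 4 kg.
Tool frame: the origin (TCP) lies midway between the tips of the shut fingers; the grasp point (between the pads) lies bot.pinch_z behind it (bot.pinch_z is the distance from the TCP to the grasp point, in m); z points along the fingers, y is the line along which they close (so a half turn about z gives the same grasp; the last joint's range is limited). The gripper opens to 85 mm and grips with 20 to 120 N. Pads are 22 mm wide; open, the fingers measure 114 mm over their backs; the gripper's body (76 mm by 85 mm) begins 54 mm behind the grasp point. The pads swing forward as they close: fully open they stand 13 mm farther back than shut.
Start: joints at [-1.177, 0.241, 0.005, 1.335, 0, 1.571], TCP at [0.192, -0.462, 0.231] pointing down, gripper open.
Joint ranges: [-2.72, 2.72], [-1.05, 1.87], [-1.09, 1.28], [-1.99, 2.15], [-1.42, 1.44], [-3.14, 3.14]. Speed limits (rad/s): [2.79, 2.79, 3.14, 3.14, 3.14, 3.14].

### API

Orientations are given as a unit quaternion [x, y, z, w].
In Python, from workcell import bot, viewer gives the robot as it stands (bot), with the cameras (viewer).
- The arm moves only by the shell command python3 jog.py FILE, which reads ROWS from the file FILE. ROWS is a JSON list of rows, 1 to 10 of them, each written [[rx, ry, rz], [dx, dy, dz], opening]: a rotation vector rx, ry, rz in parts of the range, where 1.0 means 2 rad, then dx, dy, dz in normalised numbers (1 is 60 cm), then the finger opening in m; each row is the pose to reach, as a shift and turn from the pose commanded when the command began, along the tool's axes at that moment; what a row does not reach only later rows make up. A row lasts 1/8 s, in which the tool goes at most 0.0625 m and 0.188 rad, less where a joint would pass 70% of its speed; a pose out of reach is approached as far as the arm can. The fingers move at their own pace and stop on an object; the grip force is fixed at half the most. Time passes only in rows, so rows that do not move let the fingers close. It prints the time, the measured TCP pose, the force, the opening and the grip force at its end. Input that does not fit is refused with a message, and nothing moves.
- bot.get_obs(): the state, without advancing time (a new reading comes with each control period).
- viewer.camera(name): name is "scene" or "top" or "wrist"; returns the picture (420x560x3 uint8, red, green, blue); there is no depth.
- viewer.calibration(name): a dict with "mtx" (3x3 intrinsics, pixels), "R" (3x3) and "t" (3): a world point X has camera coordinates R X + t. Camera axes: x right, y down, z forward; pixel columns grow to the right and rows downward; lengths in m; the calibration is good to about 2 mm. The wrist camera is an equidistant fisheye: a pixel r from the principal point sees the ray r / f radians off the axis. A picture is of the moment at which its call begins: read the wrist's pose just before it. calibration takes no time and is no camera call; for the wrist camera it gives the pose at the moment of the call.
- bot.job_done(): hands the job in; it is judged then, once.
The state is a dict: "clock": time; "joint_pos": joint angles; "joint_vel": joint speeds; "tau": joint torques, N m; "eef_pos": TCP position; "tool_rot": TCP orientation; "ft_force": force on the tool from outside, world axes, zero at the start; "ft_torque": the same for the moment, N m; "grip_width": finger opening in m; "grasp_force": force on a finger pad.
Only numpy, scipy, OpenCV 4.12 (cv2) and the standard library are available. Lean on these libraries where they do the work, as an engineer would, in place of code of your own. Each camera call takes 0.05 s, during which the arm holds its last target. There are 200 camera calls.

### The job

Fit the brass arbor into the bench stand for the next lamp assembly: lift it from the wooden rack and set it by hand, without forcing, in the taper socket of the green stand, then let go. Take the stub mallet and drive the arbor down with it, tapping or pressing on its head, until the collar sits fully home on the stand's rim; do not push the arbor home with the gripper itself. Finally stand the mallet upright on the desk again, and leave the dark steel arbor in the rack.

Things in the scene. Friction and masses are not known exactly. Their poses are not given: they have to be found in the camera images.
- brass_arbor: Brass arbor, 0.2 kg, 110 mm tall, round about z (up). Origin: centre of its small lower end. From below: tapered shank, 20 mm diameter at the tip to 27.2 mm at z = 50 mm; collar 50 mm diameter, z = 50 to 60 mm; stem 26 mm diameter, z = 60 to 110 mm, to grip from above; the flat top is the head. Starts upright in one of the rack's holes, collar on the rack's top.
- brass_arbor_collar (a point): Centre of the underside of the brass arbor's collar, 50 mm above the arbor's origin; z along the arbor, up. Set in by hand, the arbor rests in the socket with this point 6 to 8 mm above the rim; it goes farther only when pushed or struck down with about 10 N, stays where it was driven, and is home when the collar meets the rim (0 mm), a solid stop.
- steel_arbor: Dark steel arbor of the same shape and size, origin alike, in the other hole of the rack. Stays there.
- rack: Fixed wooden block, 70 x 170 x 58 mm, origin at the centre of its underside, top at z = 58 mm. Two through holes of 33 mm diameter on its y axis, 45 mm either side of the centre; which arbor stands in which hole varies.
- stand: Fixed green cast stand: plate 110 x 110 x 12 mm with four bolt heads and, in its middle, an upright hollow pillar 62 mm in diameter at the top, whose flat rim is at z = 78 mm (bore 44 mm, holding the steel taper sleeve). Origin: centre of its underside.
- stand_mouth (a point): Centre of the pillar's rim, 78 mm above the stand's origin; z up. Some 4 to 6 mm below the rim begins the taper sleeve that is the socket: bore 26.8 mm at its mouth, 21 mm at its floor, 38 mm deep, the same taper as the arbor's shank.
- mallet: Stub mallet, 0.3 kg, 108 mm tall, round about z (up), standing on the desk on its striking face. Origin: centre of that face (underside). White nylon head 44 mm diameter, z = 0 to 36 mm; steel ferrule 33 mm diameter to z = 42 mm; upright red handle 26 mm diameter, z = 42 to 108 mm, to grip from above. Used like a stamp, striking face down.

How it is judged:
By the outcome, as a careful person would: the job done as asked, in the order asked, and still so for the second after the job is handed in, with the robot touching nothing.
It also fails if it takes over 58 s, if anything falls off the work surface, if the arm or the gripper's body presses on something with over 40 N, if the wrist force passes 120 N, or if a joint passes its speed limit or range.

## Working session

There is one attempt and no reset: what is moved stays moved. The work goes in short steps, Python scripts to look and compute and a shell command to move; the robot and the scene stay as the last step left them, time stands still between calls to the robot, and variables do not carry over. Pictures are saved under pics/ and viewed, at most 10 in all, crops included, and the job is handed in when it is done.

```bash
ls; mkdir -p pics; python3 - <<'E'
from workcell import bot, viewer
import cv2
for n in("scene","top"):
    cv2.imwrite(f"pics/{n}0.png",viewer.camera(n)[:,:,::-1])
    c=viewer.calibration(n);print(n,c)
o=bot.get_obs();print(o["clock"],o["eef_pos"],o["tool_rot"],o["ft_force"],bot.pinch_z)
E
```

```text
jog.py
pics
workcell.py
scene {'mtx': array([[517.22165919,   0.        , 276.87125361],
       [  0.        , 517.22165919, 208.16645635],
       [  0.        ,   0.        ,   1.        ]]), 'R': array([[ 0.82728913, -0.56123105, -0.02474693],
       [-0.26769899, -0.35511089, -0.89567489],
       [ 0.49389265,  0.74760682, -0.44402037]]), 't': array([-0.49023646,  0.13692124,  0.87977721])}
top {'mtx': array([[533.10571884,   0.        , 276.48182749],
       [  0.        , 533.10571884, 212.41495888],
       [  0.        ,   0.        ,   1.        ]]), 'R': array([[-0.02433763, -0.99958102,  0.01566759],
       [-0.98950071,  0.02185289, -0.14286638],
       [ 0.14246413, -0.01898012, -0.98961797]]), 't': array([-0.14850457,  0.52113741,  1.14567323])}
0.1 [ 0.19163752 -0.46120236  0.23049623] [ 9.80678716e-01  1.95623014e-01 -1.75909989e-04 -9.27866837e-04] [ 0.64273523 -0.0757574   0.29637667] 0.0187
```

View pics/scene0.png

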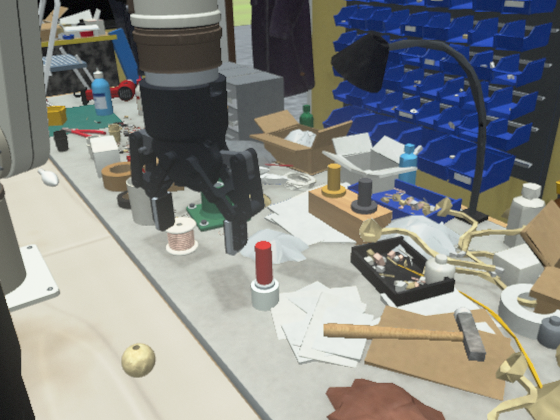

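View pics/top0.png

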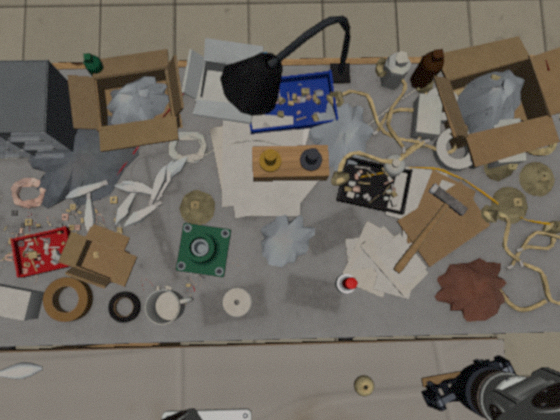

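Scene view: brass arbor head at about (334,168), steel (365,183), mallet handle top (263,245); the gripper hides the stand. Top view: brass (270,157), steel (312,157), stand (201,249), mallet (347,284). The lamp head at top (250,80) hangs beyond the rack.

```bash
cat > h.py <<'E'
from workcell import bot, viewer
import numpy as np, cv2
from scipy.spatial.transform import Rotation as Ro
def ray(n,px,c=None):
    c=c or viewer.calibration(n);K=c["mtx"]
    v=np.array([(px[0]-K[0,2])/K[0,0],(px[1]-K[1,2])/K[1,1],1.])
    if n=="wrist":
        r=np.hypot(v[0],v[1]);v=np.array([*(v[:2]/max(r,1e-9)*np.sin(r)),np.cos(r)])
    return -c["R"].T@c["t"], c["R"].T@v/np.linalg.norm(v)
def atz(n,px,z,c=None):
    o,d=ray(n,px,c);return o+d*(z-o[2])/d[2]
def tri(rs):
    A=0;b=0
    for o,d in rs:
        P=np.eye(3)-np.outer(d,d);A=A+P;b=b+P@o
    x=np.linalg.solve(A,b);return x,[np.linalg.norm((np.eye(3)-np.outer(d,d))@(x-o)) for o,d in rs]
def rel(goal,yaw=None):
    "shift in tool axes from present measured pose to goal TCP"
    o=bot.get_obs();R=Ro.from_quat(o["tool_rot"]);return R.inv().apply(np.array(goal)-o["eef_pos"])
E
python3 - <<'E'
from h import *
for k,s,t in(("brass",(334,168),(270,157)),("steel",(365,183),(312,157)),("mallet",(263,245),(350,283))):
    print(k,tri([ray("scene",s),ray("top",t)]))
print("stand",atz("top",(201,249),.078),"rackz58",[atz("top",p,.058) for p in((252,147),(329,145),(329,178),(252,180))])
print("lamp head at z .3,.4",[atz("top",(250,100),z) for z in(.2,.3,.4)])
a=cv2.imread("pics/scene0.png");b=cv2.imread("pics/top0.png")
A=cv2.resize(a[140:320,150:400],None,fx=3.2,fy=3.2,interpolation=2)
B=cv2.resize(b[130:300,165:365],None,fx=3.5,fy=3.5,interpolation=2)
cv2.imwrite("pics/topc.png",B);cv2.imwrite("pics/scenec.png",A)
o=bot.get_obs();print(Ro.from_quat(o["tool_rot"]).as_matrix().round(3))
E
```

```text
brass (array([ 0.62783067, -0.1500203 ,  0.1131067 ]), [np.float64(0.0029706774808783195), np.float64(0.0029706774808783147)])
steel (array([ 0.62690161, -0.23949568,  0.11172841]), [np.float64(0.0036934491939202944), np.float64(0.0036934491939203972)])
mallet (array([ 0.35930336, -0.30803652,  0.10529893]), [np.float64(0.0018071785667576963), np.float64(0.0018071785667576649)])
stand [0.43703403 0.00217703 0.078     ] rackz58 [array([ 0.66279861, -0.10936412,  0.058     ]), array([ 0.66393858, -0.28092562,  0.058     ]), array([ 0.58897053, -0.27804232,  0.058     ]), array([ 0.58805458, -0.10803463,  0.058     ])]
lamp head at z .3,.4 [array([ 0.71961238, -0.11065505,  0.2       ]), array([ 0.68292196, -0.11336945,  0.3       ]), array([ 0.64623154, -0.11608386,  0.4       ])]
[[ 0.923  0.384 -0.001]
 [ 0.384 -0.923  0.002]
 [ 0.    -0.002 -1.   ]]
```

View pics/topc.png

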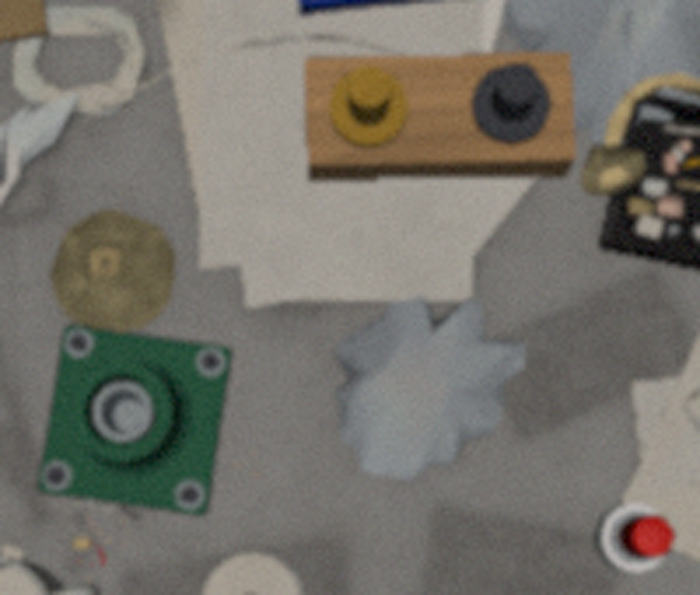

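Crop of the top view: brass on the left hole of the rack, stand rim centre near crop (127,410), mallet head (638,537), handle top (650,535).

```bash
python3 - <<'E'
from h import *
print("lamp head",tri([ray("scene",(360,62)),ray("top",(252,84))]))
print("lamp neck",tri([ray("scene",(435,44)),ray("top",(315,32))]))
c=viewer.calibration("wrist");o=bot.get_obs();R=Ro.from_quat(o["tool_rot"])
print("cam in tool",R.inv().apply(-c["R"].T@c["t"]-o["eef_pos"]),(c["R"]@R.as_matrix()).round(3),c["mtx"])
print(rel([.628,-.15,.25]))
E
```

```text
lamp head (array([ 0.71336219, -0.11921174,  0.30405344]), [np.float64(0.0027485472184641258), np.float64(0.002748547218464063)])
lamp neck (array([ 0.79107286, -0.23158245,  0.34184303]), [np.float64(0.0033651356632778133), np.float64(0.0033651356632780783)])
cam in tool [ 0.08341388  0.00021258 -0.14273666] [[ 0.     1.    -0.001]
 [-0.946  0.    -0.323]
 [-0.323  0.001  0.946]] [[325.1922621    0.         281.18944906]
 [  0.         325.1922621  210.28714136]
 [  0.           0.           1.        ]]
[ 0.52236934 -0.11999393 -0.01926777]
```

Units first: shifts go in shares of 60 cm and turns go in shares of 2 rad. So -0.02 m / 0.6 = -0.0333, 0.15 rad / 2 = 0.075.

```bash
python3 - <<'E'
import cv2,numpy as np
a=cv2.imread("pics/scene0.png")[20:220,310:510];b=cv2.imread("pics/top0.png")[0:200,200:400]
f=lambda i:cv2.convertScaleAbs(cv2.resize(i,(400,400),interpolation=2),alpha=1.6,beta=20)
cv2.imwrite("pics/lamp.png",np.hstack([f(a),f(b)]))
E
echo '[[[0,0,0.075],[0,0,-0.0333],0.085]]' > m.json && python3 jog.py m.json
python3 -c "
from h import *
print(bot.get_obs()['joint_pos'])"
```

```text
clock: 0.22
eef_pos: [0.1913, -0.4603, 0.2494]
tool_rot: [0.993, 0.12, -0.001, -0.003]
ft_force: [-0.1, 0.4, 0.4]
grip_width: 0.085
grasp_force: 0.0
[-1.17697833e+00  2.34776550e-01  4.44746410e-02  1.38580544e+00
  8.98621896e-06  1.72494040e+00]
```

View pics/lamp.png

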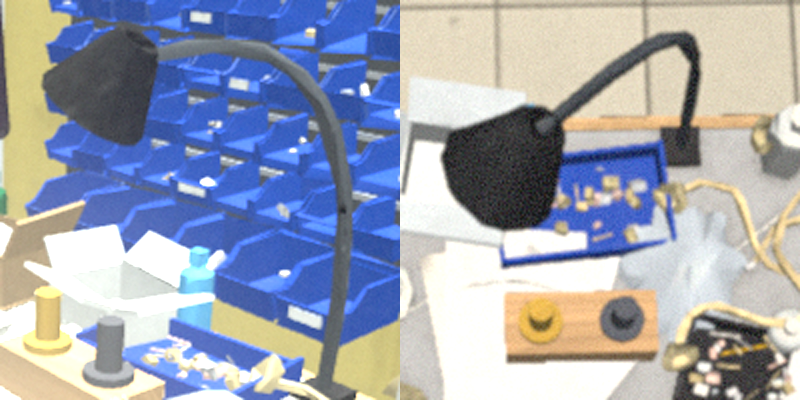

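```bash
python3 - <<'E'
from h import *
for s in((332,62),(345,80),(362,87),(377,92)):
  for t in((222,80),(232,104),(250,114),(270,110)):
    x,r=tri([ray("scene",s),ray("top",t)]);print(s,t,x.round(3),round(r[0],4))
E
```

```text
(332, 62) (222, 80) [ 0.711 -0.058  0.3  ] 0.0112
(332, 62) (232, 104) [ 0.676 -0.082  0.304] 0.0011
(332, 62) (250, 114) [ 0.652 -0.113  0.312] 0.0008
(332, 62) (270, 110) [ 0.645 -0.141  0.32 ] 0.0134
(345, 80) (222, 80) [ 0.736 -0.059  0.257] 0.0027
(345, 80) (232, 104) [ 0.697 -0.085  0.264] 0.0098
(345, 80) (250, 114) [ 0.672 -0.117  0.274] 0.0075
(345, 80) (270, 110) [ 0.665 -0.145  0.283] 0.0059
(362, 87) (222, 80) [ 0.758 -0.066  0.237] 0.0128
(362, 87) (232, 104) [ 0.717 -0.093  0.245] 0.025
(362, 87) (250, 114) [ 0.69  -0.125  0.256] 0.0221
(362, 87) (270, 110) [ 0.683 -0.154  0.265] 0.0079
(377, 92) (222, 80) [ 0.776 -0.074  0.221] 0.027
(377, 92) (232, 104) [ 0.732 -0.102  0.232] 0.0388
(377, 92) (250, 114) [ 0.705 -0.134  0.242] 0.0353
(377, 92) (270, 110) [ 0.697 -0.162  0.252] 0.0205
```

```bash
cat >> h.py <<'E'
def goalR(tilt=0.,az=np.pi):
    "tool down, x axis at azimuth az, then tool z leaning outward (+x) by tilt"
    R=Ro.from_matrix(np.array([[np.cos(az),np.sin(az),0],[np.sin(az),-np.cos(az),0],[0,0,-1.]]))
    return Ro.from_euler('y',-tilt)*R
def plan(p,tilt=0.,az=np.pi):
    o=bot.get_obs();R=Ro.from_quat(o["tool_rot"])
    print("rv",(R.inv()*goalR(tilt,az)).as_rotvec().round(3),"d",R.inv().apply(np.array(p)-o["eef_pos"]).round(4),"t",o["clock"])
E
python3 - <<'E'
from h import *
plan([.50,-.16,.26],.35); print(goalR(.35).as_matrix().round(2)); print((Ro.from_quat(bot.get_obs()["tool_rot"])*Ro.from_rotvec([0,0,-1.88])).as_matrix().round(2))
E
```

```text
rv [-0.508 -0.068 -2.861] d [ 0.3712 -0.2185 -0.0098] t 0.225
[[-0.94  0.    0.34]
 [ 0.    1.    0.  ]
 [-0.34  0.   -0.94]]
[[-0.52  0.85 -0.  ]
 [ 0.85  0.52  0.  ]
 [ 0.01  0.   -1.  ]]
```

In the tool's units: 0.371 m / 0.6 = 0.6183, 0.34 m / 0.6 = 0.5667, -1.9 rad / 2 = -0.95.

```bash
echo '[[[0,0,-0.095],[0.0833,-0.05,-0.0333],0.085],[[0,0,-0.19],[0.1667,-0.1,-0.05],0.085],[[0,0,-0.285],[0.25,-0.15,-0.05],0.085],[[0,0,-0.38],[0.3333,-0.2,-0.05],0.085],[[0,0,-0.475],[0.4167,-0.25,-0.05],0.085],[[0,0,-0.57],[0.5,-0.3,-0.0333],0.085],[[0,0,-0.665],[0.5667,-0.3333,-0.0333],0.085],[[0,0,-0.76],[0.6183,-0.3633,-0.0167],0.085],[[0,0,-0.855],[0.6183,-0.3633,-0.0167],0.085],[[0,0,-0.95],[0.6183,-0.3633,-0.0167],0.085]]' > m.json && python3 jog.py m.json; python3 - <<'E'
from h import *
plan([.50,-.16,.26],.35);print(bot.get_obs()["joint_pos"])
E
```

```text
clock: 1.48
eef_pos: [0.4992, -0.1598, 0.2603]
tool_rot: [0.486, 0.874, -0.0, -0.001]
ft_force: [0.2, 1.1, 0.5]
grip_width: 0.0847
grasp_force: 0.0
rv [-0.178 -0.322 -1.004] d [-0.0006  0.0005  0.0003] t 1.475
[-3.09682686e-01  2.80834650e-01  1.33591122e-01  1.42573904e+00
 -4.84260993e-05  7.05368252e-01]
```

In the tool's units: -1.004 rad / 2 = -0.502.

```bash
echo '[[[-0.015,-0.03,-0.09],[0,0,0],0.085],[[-0.03,-0.06,-0.18],[0,0,0],0.085],[[-0.045,-0.09,-0.27],[0,0,0],0.085],[[-0.06,-0.12,-0.36],[0,0,0],0.085],[[-0.075,-0.15,-0.45],[0,0,0],0.085],[[-0.089,-0.161,-0.502],[0,0,0],0.085],[[-0.089,-0.161,-0.502],[0,0,0],0.085],[[-0.089,-0.161,-0.502],[0,0,0],0.085]]' > m.json && python3 jog.py m.json; python3 - <<'E'
from h import *
cv2.imwrite("pics/w1.png",viewer.camera("wrist")[:,:,::-1])
b=viewer.camera("scene")[:,:,::-1]; cv2.imwrite("pics/s1.png",b);cv2.imwrite("pics/t1.png",viewer.camera("top")[:,:,::-1])
np.savez("w1.npz",**viewer.calibration("wrist"))
plan([.50,-.16,.26],.35);print(bot.get_obs()["joint_pos"])
E
```

```text
clock: 2.48
eef_pos: [0.4993, -0.1607, 0.2612]
tool_rot: [0.005, 0.985, -0.001, 0.175]
ft_force: [0.1, 0.8, 0.8]
grip_width: 0.0849
grasp_force: 0.0
rv [-0.003  0.002 -0.008] d [0.0001 0.0005 0.0013] t 2.625
[-0.38357089  0.0253296  -0.23171627  0.98416968  0.12613477 -0.35431291]
```

View pics/w1.png

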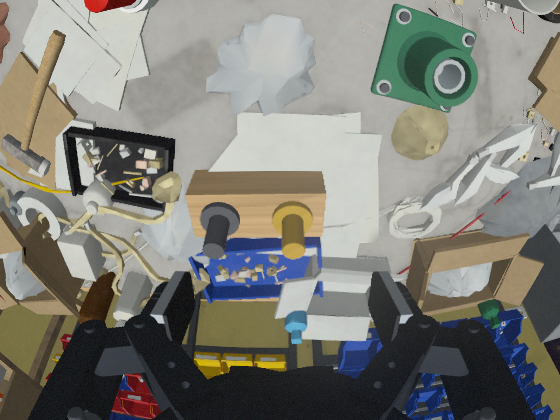

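View pics/s1.png

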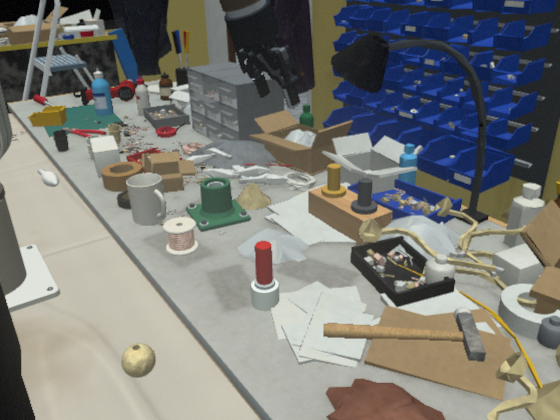

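Wrist view: steel arbor collar (219,220), brass collar (293,220), its head about (293,246); stand bore about (449,74). Scene view: the stand is now visible, mouth about (215,184); nothing was disturbed.

```bash
python3 - <<'E'
from h import *
c=dict(np.load("w1.npz"))
w=cv2.imread("pics/w1.png");s=cv2.imread("pics/s1.png");t=cv2.imread("pics/t1.png")
h=cv2.cvtColor(w,cv2.COLOR_BGR2HSV);m=cv2.inRange(h,(18,150,60),(32,255,255));m[:195]=0;m[262:]=0;m[:,:265]=0;m[:,320:]=0
ys,xs=np.nonzero(m);print("brass bbox",xs.min(),xs.max(),ys.min(),ys.max())
print("collar w",atz("wrist",(293,220),.068,c),"head w",atz("wrist",(293,246),.118,c))
print("tri head",tri([ray("wrist",(293,246),c),ray("scene",(334,168)),ray("top",(270,157))]))
print("tri mouth",tri([ray("wrist",(449,74),c),ray("scene",(215,184)),ray("top",(201,249))]))
print("rim w",atz("wrist",(449,74),.078,c))
f=lambda i,x,y,k:cv2.resize(i[y-25:y+25,x-33:x+33],(396,300),interpolation=2)
cv2.imwrite("pics/c1.png",np.vstack([np.hstack([f(w,293,228,0),f(w,449,74,0)]),np.hstack([f(s,215,195,0),f(t,201,249,0)])]))
E
```

```text
brass bbox 273 307 207 257
collar w [ 0.63000121 -0.14771408  0.068     ] head w [ 0.62419263 -0.14907385  0.118     ]
tri head (array([ 0.62816465, -0.14952947,  0.11326419]), [np.float64(0.0008593599873250505), np.float64(0.0029742819662141166), np.float64(0.0030518101637467955)])
tri mouth (array([0.43931518, 0.00149573, 0.07632089]), [np.float64(0.0001969613840088109), np.float64(0.002237252370389351), np.float64(0.0023263077432333257)])
rim w [0.43909221 0.00071427 0.078     ]
```

View pics/c1.png

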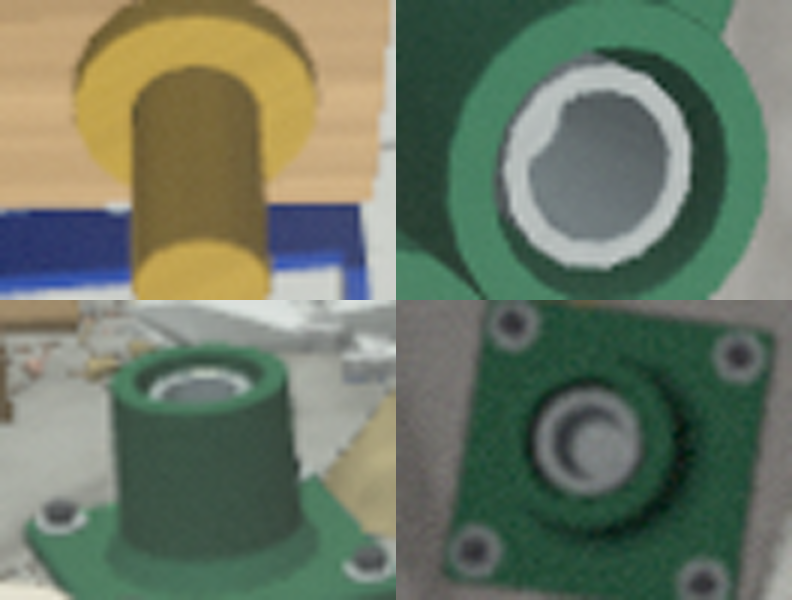

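Crops: brass collar centre (292.7,220.2) and head (293.5,249.2) in the wrist view; mouth at wrist (451.5,77.5), scene (215.3,183.3), top (200.5,247.5).

```bash
python3 - <<'E'
from h import *
c=dict(np.load("w1.npz"))
print("collar w",atz("wrist",(292.7,220.2),.068,c),"head w",atz("wrist",(293.5,249.2),.118,c))
print("tri head",tri([ray("wrist",(293.5,249.2),c),ray("scene",(334,167)),ray("top",(270,157))]))
print("tri mouth",tri([ray("wrist",(451.5,77.5),c),ray("scene",(215.3,183.3)),ray("top",(200.5,247.5))]))
print("rim w",atz("wrist",(451.5,77.5),.078,c),"top",atz("top",(200.5,247.5),.076),"sc",atz("scene",(215.3,183.3),.078))
for p in ([.53,-.148,.14],[.628,-.149,.09]): plan(p,.35)
E
```

```text
collar w [ 0.63031892 -0.14807327  0.068     ] head w [ 0.62920184 -0.14844017  0.118     ]
tri head (array([ 0.6281823 , -0.14940987,  0.11629013]), [np.float64(0.002172794018296852), np.float64(0.003027164533059082), np.float64(0.003730603747451784)])
tri mouth (array([0.44194774, 0.00345827, 0.07711017]), [np.float64(0.0011996257686478697), np.float64(0.0015627036685327144), np.float64(0.0016309553631447529)])
rim w [0.44227773 0.00425316 0.078     ] top [0.44040466 0.00347173 0.076     ] sc [ 4.41765161e-01 -2.50261727e-04  7.80000000e-02]
rv [-0.003  0.002 -0.008] d [0.0134 0.0128 0.1242] t 2.625
rv [-0.003  0.002 -0.008] d [-0.0614  0.0126  0.205 ] t 2.625
```

In the tool's units: 0.217 m / 0.6 = 0.3617, -0.0655 m / 0.6 = -0.1092, -0.008 rad / 2 = -0.004.

```bash
echo '[[[0,0,-0.004],[-0.0583,0.021,0.0833],0.085],[[0,0,-0.004],[-0.1092,0.021,0.1667],0.085],[[0,0,-0.004],[-0.1092,0.021,0.2333],0.085],[[0,0,-0.004],[-0.1092,0.021,0.2833],0.085],[[0,0,-0.004],[-0.1092,0.021,0.3333],0.085],[[0,0,-0.004],[-0.1092,0.021,0.3617],0.085],[[0,0,-0.004],[-0.1092,0.021,0.3617],0.085]]' > m.json && python3 jog.py m.json; python3 - <<'E'
from h import *
plan([.636,-.1485,.080],.35)
cv2.imwrite("pics/w2.png",viewer.camera("wrist")[:,:,::-1])
E
```

```text
clock: 3.5
eef_pos: [0.6351, -0.1488, 0.0786]
tool_rot: [-0.0, 0.985, -0.001, 0.174]
ft_force: [-0.7, 0.0, 0.3]
grip_width: 0.0848
grasp_force: 0.0
rv [-0.003 -0.001  0.001] d [-0.0013  0.0003 -0.001 ] t 3.5
```

View pics/w2.png

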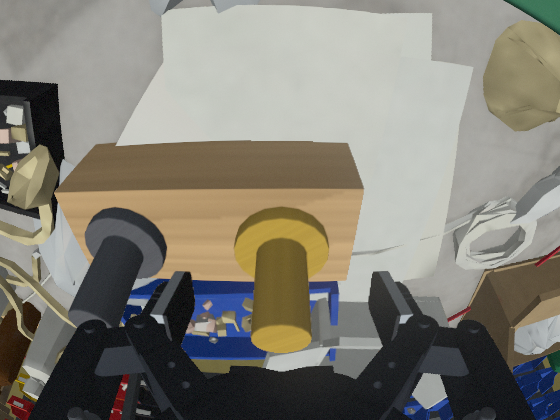

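The brass stem stands midway between the open fingers (head at (281,335)), with no contact yet. I'll close the fingers.

In the tool's units: -0.066 m / 0.6 = -0.11, -0.024 m / 0.6 = -0.04.

```bash
echo '[[[0,0,0],[0,0,0],0.02],[[0,0,0],[0,0,0],0.02],[[0,0,0],[0,0,0],0.02],[[0,0,0],[0,0,0],0.02],[[0,0,0],[0,0,0],0.02]]' > m.json && python3 jog.py m.json && echo '[[[0,0,0],[-0.0067,0,-0.0167],0.02],[[0,0,0],[-0.0167,0,-0.045],0.02],[[0,0,0],[-0.0283,0,-0.0783],0.02],[[0,0,0],[-0.04,0,-0.11],0.02],[[0,0,0],[-0.04,0,-0.11],0.02]]' > m.json && python3 jog.py m.json; python3 - <<'E'
from h import *
w=viewer.camera("wrist")[:,:,::-1];np.savez("w3.npz",**viewer.calibration("wrist"));cv2.imwrite("pics/w3.png",w)
print(bot.get_obs()["eef_pos"],bot.get_obs()["joint_pos"])
h=cv2.cvtColor(w,cv2.COLOR_BGR2HSV);m=cv2.inRange(h,(15,110,40),(34,255,255));m[:,:200]=0;m[:,360:]=0
n,l,st,ce=cv2.connectedComponentsWithStats(m);print([(s.tolist(),c.round().tolist()) for s,c in zip(st,ce) if s[4]>300])
E
```

```text
clock: 4.18
eef_pos: [0.6362, -0.1493, 0.0813]
tool_rot: [-0.0, 0.984, -0.002, 0.176]
ft_force: [-2.6, 1.4, 6.4]
grip_width: 0.0241
grasp_force: 59.1
clock: 4.8
eef_pos: [0.6367, -0.1494, 0.1525]
tool_rot: [-0.0, 0.984, -0.002, 0.177]
ft_force: [0.9, -0.0, -1.5]
grip_width: 0.0239
grasp_force: 58.8
[ 0.63563887 -0.14915071  0.15086273] [-0.2718724   0.34359206 -0.13747264  0.74756105  0.08914356 -0.25652179]
[([0, 0, 560, 420, 224748], [279.0, 207.0]), ([235, 173, 94, 182, 10226], [281.0, 263.0])]
```

In the tool's units: 0.167 m / 0.6 = 0.2783, 0.1515 m / 0.6 = 0.2525.

```bash
echo '[[[0,0,0],[0.0167,0.0167,-0.0333],0.02],[[0,0,0],[0.05,0.05,-0.0583],0.02],[[0,0,0],[0.1,0.1,-0.0917],0.02],[[0,0,0],[0.15,0.15,-0.1167],0.02],[[0,0,0],[0.2,0.2,-0.1333],0.02],[[0,0,0],[0.25,0.2333,-0.1467],0.02],[[0,0,0],[0.2783,0.2525,-0.1477],0.02],[[0,0,0],[0.2783,0.2525,-0.1477],0.02],[[0,0,0],[0.2783,0.2525,-0.1477],0.02]]' > m.json && python3 jog.py m.json; cat >> h.py <<'E'
def proj(n,X,c):
    C=(c["R"]@np.asarray(X).T).T+c["t"];K=c["mtx"]
    if n=="wrist":
        r=np.hypot(C[:,0],C[:,1]);k=np.arctan2(r,C[:,2])/np.maximum(r,1e-9);v=C[:,:2]*k[:,None]
    else: v=C[:,:2]/C[:,2:]
    return v*K[0,0]+K[:2,2]
ARB=[((0,.010),(.05,.0136)),((.05,.025),(.06,.025)),((.06,.013),(.11,.013))]
def model(n,c,org,tx,ty,parts=ARB):
    R=Ro.from_euler('xy',[tx,ty]);a=np.linspace(0,2*np.pi,40,0);m=np.zeros((420,560),np.uint8)
    for p in parts:
        X=np.vstack([np.c_[r*np.cos(a),r*np.sin(a),0*a+z] for z,r in p])
        q=cv2.convexHull((proj(n,R.apply(X)+org,c)*16).astype(np.int32));cv2.fillConvexPoly(m,q,255,shift=4)
    return m
E
python3 - <<'E'
from h import *
from scipy.optimize import minimize
ob=bot.get_obs();p=ob["eef_pos"];w=viewer.camera("wrist")[:,:,::-1];c=viewer.calibration("wrist");np.savez("w4.npz",**c);cv2.imwrite("pics/w4.png",w)
s=viewer.camera("scene")[:,:,::-1];cv2.imwrite("pics/s4.png",s);sc=viewer.calibration("scene")
cv2.imwrite("pics/t4.png",viewer.camera("top")[:,:,::-1])
print(ob["clock"],p,ob["joint_pos"].round(3))
h=cv2.cvtColor(w,cv2.COLOR_BGR2HSV);m=cv2.inRange(h,(15,110,40),(34,255,255))
n,l,st,ce=cv2.connectedComponentsWithStats(m);i=l[250,281];M=(l==i);print(st[i])
z0=p[2]-.072
def f(v):
    A=model("wrist",c,[v[0],v[1],z0],v[2],v[3])>0;return -(A&M).sum()/(A|M).sum()
x0=[p[0]-.0065,p[1]+.0005,0,0]
r=minimize(f,x0,method="Nelder-Mead",options=dict(initial_simplex=np.array([x0]+[np.array(x0)+np.eye(4)[k]*[.004,.004,.08,.08][k] for k in range(4)]),xatol=1e-4,fatol=1e-4))
print(f(x0),r.fun,r.x-np.r_[p[:2],0,0],r.x)
ov=w.copy();A=model("wrist",c,[r.x[0],r.x[1],z0],r.x[2],r.x[3]);cs,_=cv2.findContours(A,0,1);cv2.drawContours(ov,cs,-1,(255,0,255),1)
cv2.imwrite("pics/v4.png",np.hstack([ov[100:400,130:430],cv2.resize(s[90:240,140:290],(450,450))[:300]]))
E
```

```text
clock: 5.98
eef_pos: [0.4487, 0.0025, 0.1753]
tool_rot: [-0.0, 0.985, -0.002, 0.175]
ft_force: [1.7, -0.9, -2.1]
grip_width: 0.0238
grasp_force: 59.1
5.975 [0.4487403  0.00245745 0.17528883] [ 0.011 -0.082 -0.571  0.729 -0.007  0.009]
[  235   173    94   174 10007]
-0.8808203503212745 -0.9032083145051966 [-2.99541851e-03  4.37172733e-05  2.28847024e-03  1.54277753e-03] [0.44574488 0.00250117 0.00228847 0.00154278]
```

View pics/v4.png

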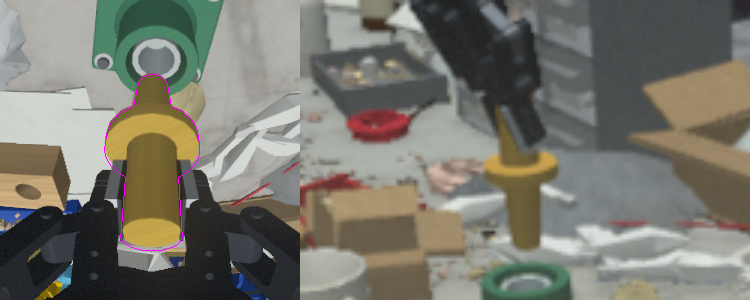

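The arbor hangs upright in the grip, above the pillar; in the scene view its tip (527,247) lines up with the rim centre (527,281). I'll measure the rim in the same wrist picture.

```bash
python3 - <<'E'
from h import *
from scipy.optimize import minimize
a=np.linspace(0,2*np.pi,60,0)
def disc(n,c,x,y,z,r):
    m=np.zeros((420,560),np.uint8);cv2.fillPoly(m,[(proj(n,np.c_[x+r*np.cos(a),y+r*np.sin(a),0*a+z],c)*16).astype(np.int32)],255,shift=4);return m>0
for n,k,im in(("wrist","w1","w1"),("wrist","w4","w4"),("scene",None,"s1")):
    c=dict(np.load(k+".npz")) if k else viewer.calibration(n)
    w=cv2.imread(f"pics/{im}.png");h=cv2.cvtColor(w,cv2.COLOR_BGR2HSV)
    br=cv2.dilate(cv2.inRange(h,(15,110,40),(34,255,255)),np.ones((5,5)))>0
    near=disc(n,c,.442,.003,.078,.04);
    g=cv2.inRange(h,(60,60,0),(90,255,255))>0; v=h[...,2];vals=v[g&near]
    th,_=cv2.threshold(vals.astype(np.uint8),0,255,cv2.THRESH_OTSU);G=g&(v>th)
    if n=="scene": pass
    def f(q):
        A=disc(n,c,q[0],q[1],.078,.031)&~disc(n,c,q[0],q[1],.078,.022);A&=~br;B=G&near&~br;return -(A&B).sum()/(A|B).sum()
    x0=np.array([.442,.003]);r=minimize(f,x0,method="Nelder-Mead",options=dict(initial_simplex=[x0,x0+[.004,0],x0+[0,.004]],xatol=1e-4,fatol=1e-4))
    print(im,th,r.fun,r.x)
E
```

```text
w1 100.0 -0.6461359674607786 [0.44240772 0.00497155]
w4 106.0 -0.6585879873551106 [0.4433925  0.00479955]
s1 102.0 -0.5657142857142857 [0.4431875  0.00634375]
```

In the tool's units: 0.0448 m / 0.6 = 0.0747, 0.026 m / 0.6 = 0.0433.

```bash
echo '[[[0,0,0],[0.0083,0.0017,0.0217],0.02],[[0,0,0],[0.0175,0.0033,0.0433],0.02],[[0,0,0],[0.0232,0.0033,0.059],0.02],[[0,0,0],[0.0288,0.0033,0.0747],0.02],[[0,0,0],[0.0288,0.0033,0.0747],0.02]]' > m.json && python3 jog.py m.json; echo '[[[0,0,0],[0.0028,0,0.0078],0.02],[[0,0,0],[0.0057,0,0.0157],0.02],[[0,0,0],[0.0057,0,0.0157],0.02]]' > m.json && python3 jog.py m.json
```

```text
clock: 6.75
eef_pos: [0.4469, 0.0044, 0.1265]
tool_rot: [0.0, 0.985, -0.002, 0.174]
ft_force: [-1.2, 0.1, -0.8]
grip_width: 0.0241
grasp_force: 59.1
clock: 7.12
eef_pos: [0.4474, 0.0047, 0.1171]
tool_rot: [-0.0, 0.985, -0.002, 0.175]
ft_force: [0.4, 2.1, -2.4]
grip_width: 0.0239
grasp_force: 58.9
```

```bash
echo '[[[0,0,0],[0.0017,0,0.0047],0.02],[[0,0,0],[0.0017,0,0.0047],0.02]]' > m.json && python3 jog.py m.json; echo '[[[0,0,0],[0.0017,0,0.0047],0.02],[[0,0,0],[0.0017,0,0.0047],0.02]]' > m.json && python3 jog.py m.json
```

```text
clock: 7.38
eef_pos: [0.4474, 0.0048, 0.1143]
tool_rot: [-0.0, 0.985, -0.001, 0.175]
ft_force: [-0.7, 3.5, -2.6]
grip_width: 0.0239
grasp_force: 58.9
clock: 7.62
eef_pos: [0.4475, 0.0049, 0.1113]
tool_rot: [-0.0, 0.985, -0.001, 0.175]
ft_force: [-1.1, 4.1, -1.0]
grip_width: 0.0245
grasp_force: 59.1
```

```bash
echo '[[[0,0,0],[0,0.0017,0],0.02],[[0,0,0],[0.0008,0.0017,0.0023],0.02],[[0,0,0],[0.0008,0.0017,0.0023],0.02]]' > m.json && python3 jog.py m.json; echo '[[[0,0,0],[0.0008,0,0.0023],0.02],[[0,0,0],[0.0008,0,0.0023],0.02]]' > m.json && python3 jog.py m.json
```

```text
clock: 8.0
eef_pos: [0.4475, 0.0052, 0.1098]
tool_rot: [0.0, 0.985, -0.002, 0.175]
ft_force: [-0.9, 1.6, -1.5]
grip_width: 0.0239
grasp_force: 59.1
clock: 8.25
eef_pos: [0.4474, 0.0053, 0.1083]
tool_rot: [0.0, 0.985, -0.002, 0.175]
ft_force: [-0.4, 2.0, -0.9]
grip_width: 0.0237
grasp_force: 59.2
```

In the tool's units: 0.001 m / 0.6 = 0.0017, 0.0004 m / 0.6 = 0.0007.

```bash
echo '[[[0,0,0],[0.0007,0.0007,0.0017],0.02],[[0,0,0],[0.0007,0.0007,0.0017],0.02]]' > m.json && python3 jog.py m.json; echo '[[[0,0,0],[0.0005,0,0.0013],0.02],[[0,0,0],[0.0005,0,0.0013],0.02]]' > m.json && python3 jog.py m.json
```

```text
clock: 8.5
eef_pos: [0.4476, 0.0055, 0.1076]
tool_rot: [0.0, 0.984, -0.002, 0.175]
ft_force: [-1.9, 0.1, 4.6]
grip_width: 0.0237
grasp_force: 59.8
clock: 8.75
eef_pos: [0.4477, 0.0055, 0.1068]
tool_rot: [0.0, 0.984, -0.002, 0.176]
ft_force: [-4.5, 0.4, 5.3]
grip_width: 0.0237
grasp_force: 59.8
```

Seated contact (about 6 N up). I'll let go and back off.

In the tool's units: -0.15 m / 0.6 = -0.25, -0.12 m / 0.6 = -0.2.

```bash
echo '[[[0,0,0],[0,0,0],0.085],[[0,0,0],[0,0,0],0.085],[[0,0,0],[0,0,0],0.085],[[0,0,0],[0,0,0],0.085]]' > m.json && python3 jog.py m.json; echo '[[[0,0,0],[0,0,-0.05],0.085],[[0,0,0],[0,0,-0.1333],0.085],[[0,0,0],[0,0,-0.2],0.085],[[0,0,0],[0,0,-0.25],0.085],[[0,0,0],[0,0,-0.25],0.085]]' > m.json && python3 jog.py m.json; python3 - <<'E'
from h import *
from scipy.optimize import minimize
w=viewer.camera("wrist")[:,:,::-1];c=viewer.calibration("wrist");np.savez("w5.npz",**c);cv2.imwrite("pics/w5.png",w)
s=viewer.camera("scene")[:,:,::-1];cv2.imwrite("pics/s5.png",s);cs=viewer.calibration("scene")
t=viewer.camera("top")[:,:,::-1];cv2.imwrite("pics/t5.png",t);ct=viewer.calibration("top")
ms=[]
for n,i in(("w",w),("s",s)):
    h=cv2.cvtColor(i,cv2.COLOR_BGR2HSV);m=cv2.inRange(h,(18,120,40),(32,255,255))
    px=proj("wrist" if n=="w" else "scene",[[.442,.005,.115]],c if n=="w" else cs)[0].astype(int)
    k,l,st,ce=cv2.connectedComponentsWithStats(m);print(n,px,st[l[px[1],px[0]]]);ms.append(l==l[px[1],px[0]])
UP=ARB[1:]
def f(q):
    return -sum((A&M).sum()/(A|M).sum() for A,M in((model(n,k,q[:3],q[3],q[4],UP)>0,M) for n,k,M in(("wrist",c,ms[0]),("scene",cs,ms[1]))))
x0=np.array([.442,.004,.035,0,0]);r=minimize(f,x0,method="Nelder-Mead",options=dict(initial_simplex=np.vstack([x0,x0+np.diag([.004,.004,.005,.05,.05])]),xatol=1e-4,fatol=1e-4,maxfev=600))
print(f(x0),r.fun,r.x,"collar above rim",r.x[2]+.05-.078)
# mallet: red handle in scene/top
for n,i in(("scene",s),("top",t),("wrist",w)):
    h=cv2.cvtColor(i,cv2.COLOR_BGR2HSV);m=cv2.inRange(h,(0,150,90),(6,255,255))|cv2.inRange(h,(174,150,90),(180,255,255))
    k,l,st,ce=cv2.connectedComponentsWithStats(m);print(n,[(a.tolist(),b.round(1).tolist()) for a,b in zip(st[1:],ce[1:]) if a[4]>60])
E
```

```text
clock: 9.25
eef_pos: [0.4477, 0.0058, 0.1066]
tool_rot: [-0.0, 0.984, -0.002, 0.175]
ft_force: [-0.8, 0.7, 0.2]
grip_width: 0.0851
grasp_force: 0.0
clock: 9.88
eef_pos: [0.3972, 0.0064, 0.2501]
tool_rot: [-0.0, 0.984, -0.002, 0.178]
ft_force: [1.0, -0.2, -0.9]
grip_width: 0.0849
grasp_force: 0.0
w [280 191] [ 256  151   51   70 2494]
s [212 165] [203 151  23  35 347]
-1.4344248559756387 -1.478601019604831 [ 0.44497862  0.00698426  0.03132998  0.02106241 -0.03712968] collar above rim 0.0033299778491834436
scene [([110, 80, 24, 13, 130], [122.7, 85.9]), ([33, 94, 14, 10, 69], [38.6, 98.3]), ([156, 127, 20, 10, 111], [165.8, 130.6]), ([72, 130, 32, 6, 88], [85.6, 131.7]), ([255, 241, 16, 9, 103], [262.8, 245.0])]
top [([11, 227, 57, 50, 1119], [41.2, 251.2]), ([345, 278, 12, 11, 102], [350.5, 282.7])]
wrist [([0, 97, 29, 24, 231], [12.8, 107.5]), ([499, 122, 61, 66, 1283], [531.1, 153.0]), ([551, 149, 9, 32, 65], [555.3, 165.6]), ([50, 341, 16, 19, 114], [58.0, 350.2]), ([29, 373, 19, 12, 89], [38.0, 378.6]), ([119, 388, 29, 32, 428], [133.3, 406.6])]
```

```bash
python3 - <<'E'
from h import *
print(tri([ray("scene",(262.8,245)),ray("top",(350.5,282.7))]))
plan([.36,-.306,.24],0)
E
```

```text
(array([ 0.35931083, -0.30870539,  0.10571616]), [np.float64(0.0011470966634700805), np.float64(0.0011470966634700862)])
rv [-0.004  0.351  0.   ] d [ 0.0355 -0.3123 -0.0052] t 10.025
```

In the tool's units: -0.3123 m / 0.6 = -0.5205, -0.27 m / 0.6 = -0.45, 0.351 rad / 2 = 0.1755.

```bash
echo '[[[0,0.05,0],[0.0167,-0.0833,-0.0333],0.085],[[0,0.1,0],[0.0333,-0.1833,-0.05],0.085],[[0,0.15,0],[0.05,-0.2833,-0.05],0.085],[[0,0.1755,0],[0.0592,-0.3667,-0.0333],0.085],[[0,0.1755,0],[0.0592,-0.45,-0.0167],0.085],[[0,0.1755,0],[0.0592,-0.5205,-0.0083],0.085],[[0,0.1755,0],[0.0592,-0.5205,-0.0083],0.085],[[0,0.1755,0],[0.0592,-0.5205,-0.0083],0.085]]' > m.json && python3 jog.py m.json; cat >> h.py <<'E'
MAL=[((0,.022),(.036,.022)),((.036,.0165),(.042,.0165)),((.042,.013),(.108,.013))]
def red(i):
    h=cv2.cvtColor(i,cv2.COLOR_BGR2HSV);m=cv2.inRange(h,(0,140,50),(7,255,255))|cv2.inRange(h,(173,140,50),(180,255,255))
    k,l,st,ce=cv2.connectedComponentsWithStats(m);return l,st
E
python3 - <<'E'
from h import *
from scipy.optimize import minimize
w=viewer.camera("wrist")[:,:,::-1];c=viewer.calibration("wrist");cv2.imwrite("pics/w6.png",w)
l,st=red(w);px=proj("wrist",[[.359,-.308,.09]],c)[0].astype(int);k=l[px[1],px[0]];M=l==k;print(px,st[k])
def f(q):
    A=model("wrist",c,[q[0],q[1],0],0,0,MAL[2:])>0;return -(A&M).sum()/(A|M).sum()
x0=np.array([.359,-.308]);r=minimize(f,x0,method="Nelder-Mead",options=dict(initial_simplex=[x0,x0+[.005,0],x0+[0,.005]],xatol=1e-4,fatol=1e-4))
print(f(x0),r.fun,r.x);plan([r.x[0],r.x[1],.068]);print(bot.get_obs()["joint_pos"].round(2))
E
```

```text
clock: 11.02
eef_pos: [0.36, -0.3053, 0.2393]
tool_rot: [0.0, 1.0, -0.001, -0.001]
ft_force: [0.8, 0.3, 1.5]
grip_width: 0.0846
grasp_force: 0.0
[278 191] [263 171  27  40 671]
-0.5945454545454546 -0.627689429373246 [ 0.35966406 -0.31102734]
rv [-0.002 -0.    -0.   ] d [ 0.0005 -0.0057  0.1719] t 11.075
[-0.7   0.18 -0.05  1.34 -0.   -0.7 ]
```

Units first: shifts go in shares of 60 cm and turns go in shares of 2 rad. So 0.172 m / 0.6 = 0.2867, 0.15 m / 0.6 = 0.25.

```bash
echo '[[[0,0,0],[0,-0.007,0.05],0.085],[[0,0,0],[0,-0.007,0.1333],0.085],[[0,0,0],[0,-0.007,0.2],0.085],[[0,0,0],[0,-0.007,0.25],0.085],[[0,0,0],[0,-0.007,0.2867],0.085],[[0,0,0],[0,-0.007,0.2867],0.085]]' > m.json && python3 jog.py m.json; python3 - <<'E'
from h import *
from scipy.optimize import minimize
w=viewer.camera("wrist")[:,:,::-1];c=viewer.calibration("wrist");cv2.imwrite("pics/w7.png",w)
l,st=red(w);px=proj("wrist",[[.359,-.309,.09]],c)[0].astype(int);k=l[px[1],px[0]];M=l==k;print(px,st[k])
A=model("wrist",c,[.3597,-.3095,0],0,0,MAL[2:]);print(cv2.boundingRect(A))
def f(q):
    A=model("wrist",c,[q[0],q[1],0],0,0,MAL[2:])>0;return -(A&M).sum()/(A|M).sum()
x0=np.array([.3597,-.3095]);r=minimize(f,x0,method="Nelder-Mead",options=dict(initial_simplex=[x0,x0+[.005,0],x0+[0,.005]],xatol=1e-4,fatol=1e-4))
print(f(x0),r.fun,r.x)
E
```

```text
clock: 11.82
eef_pos: [0.3598, -0.3086, 0.0677]
tool_rot: [-0.001, 1.0, -0.0, -0.001]
ft_force: [-0.5, 0.6, 0.6]
grip_width: 0.0854
grasp_force: 0.0
[282 294] [ 247  235   62  110 5028]
(249, 229, 66, 116)
-0.7750681854644633 -0.842352152789412 [ 0.36329862 -0.31139703]
```

```bash
echo '[[[0,0,0],[-0.0017,-0.0033,0],0.085],[[0,0,0],[-0.0017,-0.0033,0],0.02],[[0,0,0],[-0.0017,-0.0033,0],0.02],[[0,0,0],[-0.0017,-0.0033,0],0.02],[[0,0,0],[-0.0017,-0.0033,0],0.02],[[0,0,0],[-0.0017,-0.0033,0],0.02]]' > m.json && python3 jog.py m.json;echo '[[[0,0,0],[0,0,-0.0333],0.02],[[0,0,0],[0,0,-0.1],0.02],[[0,0,0],[0,0,-0.1833],0.02],[[0,0,0],[0,0,-0.2667],0.02],[[0,0,0],[0,0,-0.3167],0.02],[[0,0,0],[0,0,-0.3167],0.02]]' > m.json && python3 jog.py m.json; python3 - <<'E'
from h import *
w=viewer.camera("wrist")[:,:,::-1];cv2.imwrite("pics/w8.png",w)
plan([.4425,.005,.25])
E
```

```text
clock: 12.62
eef_pos: [0.3619, -0.3127, 0.0691]
tool_rot: [0.0, 1.0, -0.002, 0.001]
ft_force: [-0.5, 1.2, 2.7]
grip_width: 0.0245
grasp_force: 58.4
clock: 13.38
eef_pos: [0.3625, -0.3131, 0.2606]
tool_rot: [0.0, 1.0, -0.003, 0.002]
ft_force: [-0.6, -0.9, -4.4]
grip_width: 0.0251
grasp_force: 59.5
rv [-0.004  0.002 -0.001] d [-0.0807  0.3173  0.0073] t 13.425
```

In the tool's units: 0.317 m / 0.6 = 0.5283, 0.305 m / 0.6 = 0.5083.

```bash
echo '[[[0,0,0],[-0.0167,0.0667,0],0.02],[[0,0,0],[-0.0417,0.1667,0],0.02],[[0,0,0],[-0.0667,0.2667,0],0.02],[[0,0,0],[-0.0917,0.3667,0],0.02],[[0,0,0],[-0.1167,0.45,0.005],0.02],[[0,0,0],[-0.1333,0.5083,0.01],0.02],[[0,0,0],[-0.135,0.5283,0.0133],0.02],[[0,0,0],[-0.135,0.5283,0.0133],0.02],[[0,0,0],[-0.135,0.5283,0.0133],0.02]]' > m.json && python3 jog.py m.json; python3 - <<'E'
from h import *
w=viewer.camera("wrist")[:,:,::-1];s=viewer.camera("scene")[:,:,::-1];t=viewer.camera("top")[:,:,::-1]
cv2.imwrite("pics/w9.png",w);cv2.imwrite("pics/t9.png",t)
plan([.443,.005,.25])
cv2.imwrite("pics/v9.png",np.hstack([w[100:400,130:430],cv2.resize(s[80:240,130:290],(480,480))[:300+100][100:400]]))
E
```

```text
clock: 14.55
eef_pos: [0.4421, 0.0038, 0.2492]
tool_rot: [0.001, 1.0, -0.002, -0.0]
ft_force: [1.1, -0.8, -3.4]
grip_width: 0.0244
grasp_force: 60.0
rv [-0.004  0.001 -0.003] d [-0.0004  0.0012 -0.0001] t 14.7
```

View pics/v9.png

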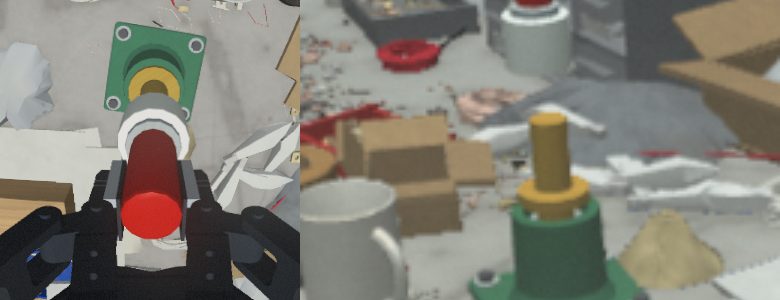

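Wrist: the mallet held upright over the arbor. Scene: the arbor stands in the socket with its collar some 7 mm above the rim; mallet head centre at crop x 538, stem at 551. I'll check the offset with projection.

```bash
python3 - <<'E'
from h import *
c=viewer.calibration("scene")
for q,t in(([.4415,.0045,.199],"mallet 209.3,128"),([.4425,.005,.125],"stem 213.7,163"),([.4425,.005,.095],"collar 217.5(554.. =>214.7)"),([.4425,.005,.05],"pillar 216.7")): print(t,proj("scene",[q],c)[0])
E
```

```text
mallet 209.3,128 [209.23925215 125.89532616]
stem 213.7,163 [212.59388814 161.08273049]
collar 217.5(554.. =>214.7) [213.76402281 174.78715598]
pillar 216.7 [215.46509667 194.70985429]
```

In the tool's units: 0.031 m / 0.6 = 0.0517, -0.001 m / 0.6 = -0.0017.

```bash
echo '[[[0,0,0],[-0.0017,0.0017,0.02],0.02],[[0,0,0],[-0.0017,0.0017,0.0417],0.02],[[0,0,0],[-0.0017,0.0017,0.0517],0.02],[[0,0,0],[-0.0017,0.0017,0.0517],0.02]]' > m.json && python3 jog.py m.json;echo '[[[0,0,0],[0,0,0.005],0.02],[[0,0,0],[0,0,0.005],0.02]]' > m.json && python3 jog.py m.json;echo '[[[0,0,0],[0,0,0.0033],0.02],[[0,0,0],[0,0,0.0033],0.02]]' > m.json && python3 jog.py m.json
```

```text
clock: 15.2
eef_pos: [0.4432, 0.0057, 0.218]
tool_rot: [0.0, 1.0, -0.002, -0.0]
ft_force: [0.2, 0.2, -2.7]
grip_width: 0.0248
grasp_force: 60.0
clock: 15.45
eef_pos: [0.4439, 0.0058, 0.216]
tool_rot: [0.0, 1.0, -0.002, 0.001]
ft_force: [0.6, 0.1, -3.7]
grip_width: 0.0247
grasp_force: 60.0
clock: 15.7
eef_pos: [0.4437, 0.0057, 0.2139]
tool_rot: [0.0, 1.0, -0.002, 0.001]
ft_force: [0.3, 0.4, -3.0]
grip_width: 0.0252
grasp_force: 60.0
```

In the tool's units: 0.002 m / 0.6 = 0.0033.

```bash
for i in 1 2 3; do echo '[[[0,0,0],[0,0,0.0033],0.02],[[0,0,0],[0,0,0.0033],0.02]]' > m.json && python3 jog.py m.json | grep -E "eef|ft_f"; done
```

```text
eef_pos: [0.444, 0.0057, 0.2122]
ft_force: [-0.3, 0.5, -1.1]
eef_pos: [0.4441, 0.0057, 0.2104]
ft_force: [0.3, 0.0, 2.6]
eef_pos: [0.444, 0.0057, 0.2079]
ft_force: [-0.6, 1.0, 2.6]
```

In the tool's units: 0.0015 m / 0.6 = 0.0025.

```bash
for i in 1 2; do echo '[[[0,0,0],[0,0,0.0025],0.02],[[0,0,0],[0,0,0.0025],0.02]]' > m.json && python3 jog.py m.json | grep -E "eef|ft_f|width"; done
```

```text
eef_pos: [0.4441, 0.0057, 0.2068]
ft_force: [-1.3, 0.6, 5.6]
grip_width: 0.0243
eef_pos: [0.4445, 0.0058, 0.2068]
ft_force: [-2.9, 0.0, 12.8]
grip_width: 0.0246
```

In the tool's units: 0.0015 m / 0.6 = 0.0025.

```bash
for i in 1 2; do echo '[[[0,0,0],[0,0,0.0025],0.02],[[0,0,0],[0,0,0.0025],0.02]]' > m.json && python3 jog.py m.json | grep -E "eef|ft_f|width"; done
```

```text
eef_pos: [0.4448, 0.0058, 0.2067]
ft_force: [-5.0, 0.4, 21.2]
grip_width: 0.0246
eef_pos: [0.4454, 0.0064, 0.2063]
ft_force: [-5.2, 0.8, 27.0]
grip_width: 0.0247
```

In the tool's units: 0.0015 m / 0.6 = 0.0025.

```bash
echo '[[[0,0,0],[0,0,0.0025],0.02],[[0,0,0],[0,0,0.0025],0.02]]' > m.json && python3 jog.py m.json | grep -E "eef|ft_f|width"; echo '[[[0,0,0],[0,0,-0.0083],0.02],[[0,0,0],[0,0,-0.05],0.02],[[0,0,0],[0,0,-0.1],0.02],[[0,0,0],[0,0,-0.1],0.02]]' > m.json && python3 jog.py m.json; python3 - <<'E'
from h import *
s=viewer.camera("scene")[:,:,::-1];w=viewer.camera("wrist")[:,:,::-1];cv2.imwrite("pics/s10.png",s);cv2.imwrite("pics/w10.png",w)
a=cv2.imread("pics/s5.png")
def bb(i):
    h=cv2.cvtColor(i,cv2.COLOR_BGR2HSV);m=cv2.inRange(h,(18,120,40),(32,255,255))[140:200,195:235];ys,xs=np.nonzero(m);return xs.min()+195,xs.max()+195,ys.min()+140,ys.max()+140,len(xs)
print(bb(a),bb(s)); c=viewer.calibration("scene")
for g in(0,.007): print(g,[proj("scene",[[.443,.005,.078+g+d]],c)[0].round(1).tolist() for d in(0,.06)])
for i in (a,s):  # column profile through the collar edge / rim
    print([tuple(int(v) for v in i[y,213]) for y in range(172,192,1)])
plan([.3615,-.3125,.24])
E
```

```text
eef_pos: [0.4457, 0.0064, 0.2063]
ft_force: [-7.2, 1.4, 35.1]
grip_width: 0.0246
clock: 18.2
eef_pos: [0.4447, 0.0059, 0.261]
tool_rot: [0.0, 1.0, -0.002, 0.002]
ft_force: [-0.1, -0.5, -3.6]
grip_width: 0.0248
grasp_force: 59.2
(np.int64(203), np.int64(225), np.int64(151), np.int64(185), 347) (np.int64(203), np.int64(225), np.int64(154), np.int64(185), 318)
0 [[214.6, 182.3], [212.3, 155.0]]
0.007 [[214.4, 179.2], [212.0, 151.7]]
[(59, 98, 113), (58, 99, 112), (59, 98, 113), (58, 98, 111), (56, 97, 111), (66, 122, 144), (79, 158, 192), (79, 159, 195), (77, 143, 172), (59, 98, 114), (61, 100, 115), (61, 99, 114), (57, 97, 110), (57, 94, 108), (64, 98, 102), (84, 116, 88), (89, 115, 73), (74, 93, 64), (68, 83, 61), (67, 82, 58)]
[(59, 99, 113), (60, 98, 113), (61, 99, 113), (57, 96, 111), (59, 98, 112), (57, 97, 111), (57, 97, 112), (58, 99, 113), (67, 127, 151), (80, 158, 194), (77, 151, 185), (68, 127, 149), (58, 98, 113), (61, 99, 112), (63, 99, 108), (78, 109, 92), (88, 114, 73), (73, 91, 62), (67, 83, 60), (69, 82, 62)]
rv [-0.004 -0.001 -0.001] d [ 0.0813 -0.3184  0.02  ] t 18.3
```

```bash
python3 - <<'E'
import cv2
for n in("s5","s10"):
    i=cv2.imread(f"pics/{n}.png")
    for x in(205,208,221,223): print(n,x,[tuple(int(v) for v in i[y,x]) for y in range(174,190)])
E
```

```text
s5 205 [(82, 160, 197), (81, 159, 196), (82, 160, 196), (79, 160, 196), (81, 157, 192), (69, 130, 156), (58, 97, 112), (59, 96, 111), (60, 92, 104), (57, 79, 77), (61, 75, 58), (76, 96, 64), (94, 121, 79), (91, 117, 75), (76, 96, 65), (65, 81, 57)]
s5 208 [(62, 113, 134), (64, 115, 136), (70, 131, 157), (80, 156, 191), (81, 161, 198), (79, 154, 187), (71, 127, 151), (60, 100, 115), (60, 98, 112), (64, 98, 109), (117, 134, 132), (163, 170, 159), (140, 149, 126), (94, 123, 78), (88, 111, 71), (71, 86, 63)]
s5 221 [(77, 148, 180), (80, 154, 188), (82, 161, 199), (80, 156, 193), (78, 152, 185), (68, 125, 147), (58, 93, 106), (56, 91, 104), (74, 102, 112), (109, 128, 129), (120, 132, 129), (106, 123, 111), (90, 119, 79), (88, 114, 73), (72, 88, 60), (70, 84, 63)]
s5 223 [(81, 162, 198), (79, 162, 199), (81, 163, 199), (80, 155, 189), (72, 129, 156), (56, 89, 100), (55, 87, 101), (57, 86, 95), (64, 84, 81), (108, 118, 104), (141, 152, 131), (110, 134, 93), (93, 119, 76), (80, 100, 66), (66, 80, 61), (65, 78, 58)]
s10 205 [(163, 168, 161), (141, 154, 154), (113, 157, 176), (80, 158, 193), (
[... 250 characters left out ...]
145), (68, 126, 152), (75, 146, 177), (78, 158, 194), (82, 160, 195), (78, 145, 176), (60, 100, 115), (59, 98, 112), (60, 98, 112), (70, 103, 100), (88, 116, 78), (85, 109, 69), (66, 82, 59)]
s10 221 [(112, 141, 155), (75, 147, 178), (75, 146, 176), (75, 144, 174), (77, 150, 183), (80, 159, 195), (77, 156, 193), (77, 146, 176), (63, 105, 123), (57, 92, 106), (57, 89, 102), (62, 94, 96), (80, 109, 82), (88, 112, 72), (72, 88, 60), (68, 83, 60)]
s10 223 [(131, 154, 163), (87, 161, 191), (80, 160, 195), (82, 161, 198), (79, 159, 197), (80, 157, 193), (77, 143, 175), (63, 106, 123), (57, 89, 101), (54, 85, 96), (63, 93, 97), (77, 107, 87), (90, 117, 74), (77, 98, 66), (65, 80, 60), (66, 77, 57)]
```

The collar now meets the green rim directly on both sides in the scene picture (it came down 3 px, about 6.5 mm), and the stop was solid at 35 N: the arbor is home. I'll return the mallet to its place.

In the tool's units: -0.3184 m / 0.6 = -0.5307, -0.305 m / 0.6 = -0.5083.

```bash
echo '[[[0,0,0],[0.0167,-0.0667,-0.0083],0.02],[[0,0,0],[0.0417,-0.1667,0],0.02],[[0,0,0],[0.0667,-0.2667,0],0.02],[[0,0,0],[0.0917,-0.3667,0.0167],0.02],[[0,0,0],[0.1167,-0.45,0.05],0.02],[[0,0,0],[0.1333,-0.5083,0.1167],0.02],[[0,0,0],[0.1355,-0.5307,0.2],0.02],[[0,0,0],[0.1355,-0.5307,0.2667],0.02],[[0,0,0],[0.1355,-0.5307,0.3033],0.02],[[0,0,0],[0.1355,-0.5307,0.3033],0.02]]' > m.json && python3 jog.py m.json;echo '[[[0,0,0],[0,0,0.0067],0.02],[[0,0,0],[0,0,0.0067],0.02]]' > m.json && python3 jog.py m.json
```

```text
clock: 19.55
eef_pos: [0.3596, -0.3107, 0.0757]
tool_rot: [0.0, 1.0, 0.001, -0.003]
ft_force: [-0.7, -0.6, -2.3]
grip_width: 0.0244
grasp_force: 59.6
clock: 19.8
eef_pos: [0.363, -0.3134, 0.076]
tool_rot: [0.0, 1.0, -0.002, 0.001]
ft_force: [0.1, 0.7, -3.1]
grip_width: 0.0246
grasp_force: 59.6
```

In the tool's units: 0.003 m / 0.6 = 0.005.

```bash
for i in 1 2; do echo '[[[0,0,0],[0,0,0.005],0.02],[[0,0,0],[0,0,0.005],0.02]]' > m.json && python3 jog.py m.json | grep -E "eef|ft_f"; done;  echo '[[[0,0,0],[0,0,0.0017],0.02],[[0,0,0],[0,0,0.0017],0.02]]' > m.json && python3 jog.py m.json | grep -E "eef|ft_f"
```

```text
eef_pos: [0.3627, -0.3132, 0.0728]
ft_force: [-0.1, 0.9, -2.9]
eef_pos: [0.3624, -0.313, 0.0692]
ft_force: [-0.0, -0.8, -2.6]
eef_pos: [0.3626, -0.3132, 0.0688]
ft_force: [-0.4, -0.2, 2.0]
```

In the tool's units: -0.18 m / 0.6 = -0.3, -0.13 m / 0.6 = -0.2167.

```bash
echo '[[[0,0,0],[0,0,0],0.085],[[0,0,0],[0,0,0],0.085],[[0,0,0],[0,0,0],0.085],[[0,0,0],[0,0,0],0.085]]' > m.json && python3 jog.py m.json; echo '[[[0,0,0],[0,0,-0.0333],0.085],[[0,0,0],[0,0,-0.1167],0.085],[[0,0,0],[0,0,-0.2167],0.085],[[0,0,0],[0,0,-0.3],0.085],[[0,0,0],[0,0,-0.3],0.085],[[0,0,0],[0,0,-0.3],0.085]]' > m.json && python3 jog.py m.json; python3 - <<'E'
from h import *
s=viewer.camera("scene")[:,:,::-1];t=viewer.camera("top")[:,:,::-1];w=viewer.camera("wrist")[:,:,::-1];a=cv2.imread("pics/s10.png");b=cv2.imread("pics/scene0.png")
c=viewer.calibration("wrist");l,st=red(w);px=proj("wrist",[[.3615,-.313,.09]],c)[0].astype(int);k=l[px[1],px[0]];M=l==k
A=model("wrist",c,[.3625,-.313,0],0,0,MAL[2:]);print("wrist mallet",st[k],cv2.boundingRect(A))
l,st=red(s);print("scene red",[x.tolist() for x in st[1:] if x[4]>150 and 240<x[0]<290]);l,st=red(b);print("before",[x.tolist() for x in st[1:] if x[4]>150 and 240<x[0]<290])
print("stand diff",np.abs(a[150:200,195:235].astype(int)-s[150:200,195:235]).mean(),"steel diff vs start",np.abs(b[175:215,350:380].astype(int)-s[175:215,350:380]).mean())
E
```

```text
clock: 21.05
eef_pos: [0.3626, -0.3132, 0.0685]
tool_rot: [0.0, 1.0, -0.002, 0.001]
ft_force: [-0.9, 0.0, -0.5]
grip_width: 0.0849
grasp_force: 0.0
clock: 21.8
eef_pos: [0.3621, -0.3123, 0.248]
tool_rot: [0.0, 1.0, -0.002, 0.001]
ft_force: [-0.0, 0.4, -0.6]
grip_width: 0.0854
grasp_force: 0.0
wrist mallet [267 180  27  27 557] (266, 169, 30, 43)
scene red []
before []
stand diff 4.077333333333334 steel diff vs start 12.367222222222223
```

```bash
python3 - <<'E'
from h import *
s=viewer.camera("scene")[:,:,::-1];t=viewer.camera("top")[:,:,::-1];r=cv2.imread("pics/s1.png");r5=cv2.imread("pics/t5.png")
def tm(ref,x,y,w,h,im,k=12):
    T=cv2.cvtColor(ref[y:y+h,x:x+w],6);m=cv2.matchTemplate(cv2.cvtColor(np.ascontiguousarray(im[y-k:y+h+k,x-k:x+w+k]),6),T,cv2.TM_CCOEFF_NORMED);_,v,_,p=cv2.minMaxLoc(m);return round(v,3),p[0]-k,p[1]-k
print("mallet scene",tm(r,248,238,34,72,s),"top",tm(r5,335,272,28,24,t))
print("steel scene",tm(r,348,175,32,40,s),"arbor on stand vs pressed",tm(cv2.imread("pics/s10.png"),195,150,40,50,s))
E
```

```text
mallet scene (0.995, 1, 1) top (0.302, -12, -6)
steel scene (0.999, 0, 0) arbor on stand vs pressed (0.999, 0, 0)
```

```bash
python3 -c "
from workcell import bot, viewer
print(bot.job_done())"
```

```text
the job is handed in; nothing more can be done
None
```

The brass arbor is driven fully home in the green stand with the mallet, the mallet stands upright on the desk again, the steel arbor is still in the rack, and the job was handed in at about 22 s with no verdict returned.

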